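# Send the embossing blocks down the tipping tray

## Task

Open the way into the collecting box: by its crank turn the white board down to its stop so that it slopes from the tray into the box, then turn the lock knob clockwise to its stop. Put every embossing block (metal foot, wooden grip bar) on the box side of the tipping tray, so that its own weight tips the tray and it slides over the board into the box; never carry or push a block by hand past the tray, nor press the tray down, and leave the two plain wooden offcuts where they lie. When all blocks lie in the box, turn the knob fully back to loose, turn the board up to its other stop so that it bars the way again, and lock it with the knob once more.

Things in the scene. Friction and masses are not known exactly. Their poses are not given: they have to be found in the camera images.
- station: the tipping station, a fixed aluminium frame. Origin: on the bench, straight under the tray's pivot; z up. Its +y is the way the blocks travel (tray, board, box); x runs along both pivots, -x on the robot's side. Tray pivot at y 0, z 240 mm; board's axle at y 143, z 155 mm; box from y 187 to 547 mm. Posts at x -84 and +84 mm carry the tray, up to z 248 mm.
- tray (a joint): the tipping tray: slippery wooden plate 140 mm (x) by 180 mm (y, 90 either side of the pivot), rails on its x sides (19 mm high, 124 mm between), ends open. Value in rad: 0 = level, held there by a counterweight; 0.45 = tipped towards +y (board and box). Empty, it swings back by itself.
- tray_spot (a point): point on the tray's upper face, midway between the rails, 40 mm past the pivot on the +y (box) side; 240 mm high while level. A block let go with its centre here tips the tray and slides off; with its centre under about 30 mm past the pivot, or on the -y side, the tray may stay level.
- board (a joint): the turning board: slippery white panel 164 mm long (x), 130 mm wide, 12 mm thick, with side rails; turns in the frame about its long middle axis. Value in rad: 0 = level; negative = box-side edge up, barring the way (starts at -1.0 to -0.6; upper stop -1.15); +0.45 = lower stop, sloping from tray to box. Stays where it is put (axle friction 0.35 N m, some 6 N at the crank).
- board_handle (a point): middle of the board's crank grip: a round black rod 14 mm thick, 66 mm long, along the station's x, on the robot's side (station x -150 mm), 65 mm from the board's axle (station y 143, z 155 mm). It goes round with the board: the crank leans from upright towards +y by (board value + 0.35) rad. Held from above, the rod can turn between the fingers.
- lock (a joint): the board's lock knob, on a round post 32 mm thick and 190 mm tall at station x -145, y -70 mm. Value in rad: 0 = loose, 1.4 = its stop, locked; grows clockwise seen from above; takes 0.04 N m. Starts at 0 to 0.2. Its position alone counts as the lock.
- lock_grip (a point): point on the knob's axis at the height to grip it, 227 mm above the bench: a black upright bar 42 mm long, 14 mm wide, 32 mm tall (top 234 mm above the bench) on a 44 mm disc. Seen from above, the bar's long direction is turned from the station's x axis by (0.7 - lock value) rad anticlockwise.
- box: the grey open collecting box, fixed beyond the board, 260 x 360 x 100 mm outside, walls 6 mm, with a slippery floor that falls from 78 mm high at the board to 10 mm at the far end; origin: centre of its underside on the bench, axes as the station's.
- block1: embossing block: bright aluminium foot 56 x 72 x 18 mm (x, y, z) with a brown wooden grip bar along the middle of its top, 18 wide (x), 50 long (y), 30 mm tall (48 mm in all); 0.17 to 0.25 kg. Origin: centre of the underside, z up, y along the bar. Stands upright on the green mat (top 3 mm above the bench). 3 to 5 are present; an absent one reads None.
- block2: embossing block: bright aluminium foot 56 x 72 x 18 mm (x, y, z) with a brown wooden grip bar along the middle of its top, 18 wide (x), 50 long (y), 30 mm tall (48 mm in all); 0.17 to 0.25 kg. Origin: centre of the underside, z up, y along the bar. Stands upright on the green mat (top 3 mm above the bench). 3 to 5 are present; an absent one reads None.
- block3: embossing block: bright aluminium foot 56 x 72 x 18 mm (x, y, z) with a brown wooden grip bar along the middle of its top, 18 wide (x), 50 long (y), 30 mm tall (48 mm in all); 0.17 to 0.25 kg. Origin: centre of the underside, z up, y along the bar. Stands upright on the green mat (top 3 mm above the bench). 3 to 5 are present; an absent one reads None.
- block4: embossing block: bright aluminium foot 56 x 72 x 18 mm (x, y, z) with a brown wooden grip bar along the middle of its top, 18 wide (x), 50 long (y), 30 mm tall (48 mm in all); 0.17 to 0.25 kg. Origin: centre of the underside, z up, y along the bar. Stands upright on the green mat (top 3 mm above the bench). 3 to 5 are present; an absent one reads None.
- block5: embossing block: bright aluminium foot 56 x 72 x 18 mm (x, y, z) with a brown wooden grip bar along the middle of its top, 18 wide (x), 50 long (y), 30 mm tall (48 mm in all); 0.17 to 0.25 kg. Origin: centre of the underside, z up, y along the bar. Stands upright on the green mat (top 3 mm above the bench). 3 to 5 are present; an absent one reads None.
- offcut1: plain wooden offcut without a grip bar, 56 x 66 x 22 mm, among the blocks on the mat; origin: centre of its underside. Not to be loaded.
- offcut2: plain wooden offcut without a grip bar, 70 x 50 x 22 mm, lying on the bench on the far side, between mat and station; origin: centre of its underside. Not to be loaded.
Mind the look-alikes: they are no part of the job. Leave any yellow look-alike of the block1 alone.

How it is judged:
By the outcome, as a careful person would: the job done as asked, in the order asked, and still so for the second after the job is handed in, with the robot touching nothing.
Of block1, block2, block3, block4, block5 only 3 to 5 are there at a start; the rules pass over those that are not, and their reading is None.
At some moment in a run one of block1, block2, block3, block4, block5 may be knocked a few centimetres aside while the robot is not near it.
Once in a run the grip may slacken for a moment while it holds something.
It also fails if it takes over 210 s, if anything falls off the work surface, if the arm or the gripper's body presses on something with over 40 N, if the wrist force passes 120 N, or if a joint passes its speed limit or range.

## Robot

A 7-joint arm with a two-finger parallel gripper is mounted at the origin on the work surface. World frame = base frame: x ahead of the robot, y to its left, z up, the work surface at z = 0. Lengths are in m, angles in degrees, forces in N, time in s.
With the tool pointing down it reaches from about 0.425 to 0.875 m from the base axis. Payload 4.7 kg.
Tool frame: the origin (TCP) lies between the finger pads; the fingertips stand 19 mm ahead of it and the grasp point (between the pads) is the TCP; x points along the fingers, z is the direction in which the jaws open and shut, and the axes are right-handed (so a half turn about x gives the same grasp; the last joint's range is limited). The gripper opens to 87 mm and grips with 3 to 60 N. Pads are 19 mm wide; open, the fingers measure 117 mm over their backs; the gripper's body (75 mm by 190 mm) begins 51 mm behind the grasp point.
Start: joints at [70.193, 18.392, -4.016, 83.108, 1.295, 78.541, -3.26], TCP at [0.229, -0.608, 0.242] pointing down, gripper open.
Joint ranges: [-163.93, 163.93], [-17.29, 119.83], [-79.2, 71.16], [3.27, 140.29], [-89.18, 269.18], [5.43, 117.66], [-154.24, 154.24]. Speed limits (degrees/s): [147.25, 147.25, 180, 180, 180, 180, 180].

## Interface

Orientations are given as [roll, pitch, yaw] about the fixed x, y, z axes, in that order (R = Rz(yaw) Ry(pitch) Rx(roll)).
In Python, from cell import monitor, read_camera, camera_model, env, regions_of gives the robot as it stands. The module is installed in compiled form; this text tells all that it offers.
- The arm moves only by the tool step_arm, never from a script. Its argument "deltas" is a list of rows, each a list of 5 numbers: the gripper's target within -1 to 1 (fully open at 1, half-way at 0, shut at -1), then the shift along the tool's x, y, z in m, then the turn about the tool's x in degrees. A call has 1 to 12 rows; each row is the pose to reach, as a shift and turn from the pose commanded when the call began, along the tool's axes at that moment; what a row does not reach only later rows make up. A row lasts 1/8 s, in which the tool goes at most 62.5 mm and 10.7 degrees, less where a joint would pass 70% of its speed; a pose out of reach is approached as far as the arm can. A call with a gripper value outside its range is refused whole. The fingers move at their own pace and stop on an object; "newtons" is the grip in N (left out, the last holds). Time passes only in rows, so rows that repeat a pose let the fingers close. It gives the time, the measured TCP pose, the force and the opening at its end, in the units of the state.
- monitor.get_obs(): the state, without advancing time (a new reading comes with each control period).
- read_camera(name): name is "side" or "top"; returns (picture, depth): 400x640x3 uint8, red, green, blue; 400x640 float32, m along the optical axis (not along the pixel's ray), 0 where there is no reading.
- camera_model(name): a dict with "fx", "fy", "cx", "cy" (pixels), "k1" (the pictures are not rectified: a ray, as slopes to the right and down, at radius r is drawn at 1 + k1 r^2 times it, then the intrinsics apply), "xyz" and "attitude" of the camera in the world. Camera axes: x right, y down, z forward; pixel columns grow to the right and rows downward; lengths in m; the calibration is good to about 2 mm. A picture is of the moment at which its call begins. camera_model takes no time and is no camera call.
- env.sign_off(): hands the job in, once; it reports no verdict.
Trained networks look in the newest picture that a camera, given by its name, has taken for a name from the list of things; names that differ only in an ending like _2 or _b are one class to them, and where a whole thing is asked for, a point or a joint stands for the part that bears it (a point fixed in the world has none). Each returns a list of dicts, best first, with "p" (0 to 1); they miss things now and then, are a little off and sometimes report something else, mostly with a low value. They report only what shows in the picture. A call takes as long as a camera call. They do not tell look-alikes from the thing itself.
- regions_of(camera, thing): "pixels" (400x640 bool, what is visible of it) and "pixel" ([column, row] in pixels, amid what is visible of it).
The state is a dict: "time_s": time; "qpos": joint angles; "joint_velocities": joint speeds; "effort": joint torques, N m; "tool_pos": TCP position; "tool_rot": TCP orientation; "force": force on the tool from outside, world axes, zero at the start; "wrist_torque": the same for the moment, N m; "grip_width": finger opening in m.
Only numpy, scipy, OpenCV 4.12 (cv2) and the standard library are available. Lean on these libraries where they do the work, as an engineer would, in place of code of your own. Each camera call takes 0.05 s, during which the arm holds its last target. There are 200 camera calls.

## Working session

There is one attempt and no reset: what is moved stays moved. The work goes in short steps, Python scripts to look and compute and a tool call to move; the robot and the scene stay as the last step left them, time stands still between calls to the robot, and variables do not carry over. Pictures are saved under pics/ and viewed, about 12 in all and at most 16, crops included, and the job is handed in when it is done.

Besides the shell and the picture viewer there is one more tool, called after "Emit:" in YAML: its name, and indented under it one key for each argument. step_arm: Moves the arm, as the interface text tells. Its arguments: {"type":"object","properties":{"deltas":{"type":"array"},"newtons":{"type":"number"}},"required":["deltas"]}

```bash
mkdir -p pics
cat > h.py <<'E'
import numpy as np, cv2
from scipy.spatial.transform import Rotation as R
from cell import monitor, read_camera, camera_model, env, regions_of
def cam(n):
    m=camera_model(n); return m
def rot(m):
    a=np.array(m["attitude"],float)
    if a.shape==(3,3): return a
    return R.from_euler('xyz',a,degrees=True).as_matrix() if a.size==3 else R.from_quat(a).as_matrix()
def world(n,depth):
    m=cam(n); v,u=np.mgrid[0:400,0:640].astype(float)
    K=np.array([[m["fx"],0,m["cx"]],[0,m["fy"],m["cy"]],[0,0,1]])
    p=cv2.undistortPoints(np.stack([u.ravel(),v.ravel()],1)[:,None],K,np.array([m["k1"],0,0,0,0.]))[:,0]
    d=depth.ravel(); c=np.c_[p[:,0]*d,p[:,1]*d,d]
    return (c@rot(m).T+np.array(m["xyz"])).reshape(400,640,3)
def proj(n,P):
    m=cam(n); c=(np.atleast_2d(P)-np.array(m["xyz"]))@rot(m); s=c[:,:2]/c[:,2:]
    s=s*(1+m["k1"]*(s**2).sum(1,keepdims=True)); return s*[m["fx"],m["fy"]]+[m["cx"],m["cy"]]
E
python3 - <<'E'
from h import *
o=monitor.get_obs(); print(o)
for n in("side","top"):
    print(n,camera_model(n)); p,d=read_camera(n); cv2.imwrite(f"pics/{n}0.png",p[...,::-1])
    W=world(n,d); np.savez(f"{n}0.npz",p=p,d=d,W=W)
    for t in("station","tray","board","board_handle","lock","box","block1","offcut1","offcut2"):
        for r in regions_of(n,t):
            k=r["pixels"]&(d>0); print(t,round(r["p"],2),np.round(r["pixel"]),k.sum(),np.round(np.median(W[k],0),3), np.round(np.percentile(W[k][:,2],95),3))
E
```

```text
{'time_s': 0.0, 'qpos': array([70.1928295 , 18.43976726, -4.01607524, 83.17604519,  1.29449721,
       78.54161456, -3.25930344]), 'joint_velocities': array([ 0.04407673,  0.01615445, -0.10597218,  0.12704088, -0.06102209,
        0.00036527, -0.1087782 ]), 'effort': array([ 4.55195513e-04, -4.91289890e+01, -4.03510798e-01, -3.12526703e+01,
       -6.38734270e-02,  4.39544418e-02,  1.82615640e-04]), 'tool_pos': array([ 0.22863092, -0.60789438,  0.24044353]), 'tool_rot': array([-177.34914068,   89.88767398,  113.26891703]), 'force': array([-0.17250319, -0.62031237,  0.56457396]), 'wrist_torque': array([-0.0334618 ,  0.02361562, -0.01052887]), 'grip_width': 0.08726328203315249}
side {'fx': 471.8639256607762, 'fy': 471.8639256607762, 'cx': 315.48414059069984, 'cy': 206.10386107351377, 'k1': -0.10246518800455964, 'xyz': array([-0.07380327,  0.62063696,  1.22873157]), 'attitude': array([-139.3563668 ,    0.42955186, -138.51476557])}
station 0.98 [209. 300.] 22581 [0.581 0.325 0.062] 0.24
tray 0.65 [269. 207.] 2922 [0.587 0.079 0.239] 0.258
board 0.71 [356. 182.] 289 [ 0.58  -0.315  0.021]
[... 1245 characters left out ...]
0.441 0.011 0.206] 0.236
lock 0.16 [278. 175.] 3495 [0.59  0.073 0.24 ] 0.259
box 0.89 [164. 176.] 8880 [0.613 0.473 0.047] 0.098
block1 0.96 [409. 180.] 383 [ 0.588 -0.324  0.021] 0.051
block1 0.87 [407. 223.] 340 [ 0.447 -0.32   0.021] 0.052
block1 0.7 [439. 182.] 404 [ 0.587 -0.422  0.02 ] 0.051
block1 0.61 [487. 239.] 398 [ 0.396 -0.576  0.017] 0.048
offcut1 0.82 [334. 154.] 328 [ 0.682 -0.081  0.021] 0.026
offcut1 0.68 [231. 179.] 2136 [0.589 0.225 0.173] 0.221
offcut1 0.53 [437. 227.] 363 [ 0.444 -0.422  0.023] 0.027
offcut2 0.82 [334. 154.] 328 [ 0.682 -0.081  0.021] 0.026
offcut2 0.68 [231. 179.] 2136 [0.589 0.225 0.173] 0.221
offcut2 0.53 [437. 227.] 363 [ 0.444 -0.422  0.023] 0.027
```

```bash
ls pics
```

```text
side0.png
top0.png
```

```bash
python3 -c "
import cv2
a=cv2.imread('pics/top0.png');cv2.imwrite('pics/top0b.png',cv2.resize(a[60:300,120:540],(800,457),interpolation=cv2.INTER_CUBIC))
a=cv2.imread('pics/side0.png');cv2.imwrite('pics/side0b.png',cv2.resize(a[110:390,60:480],(800,533),interpolation=cv2.INTER_CUBIC))"
```

```text
(no output)
```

View pics/top0b.png

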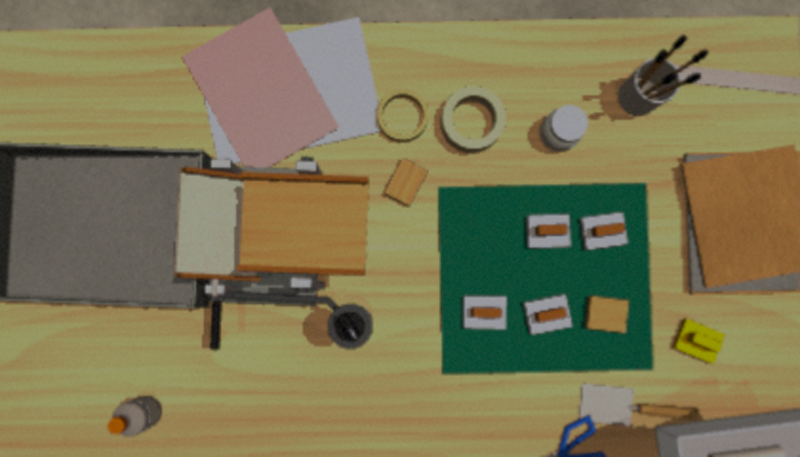

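View pics/side0b.png

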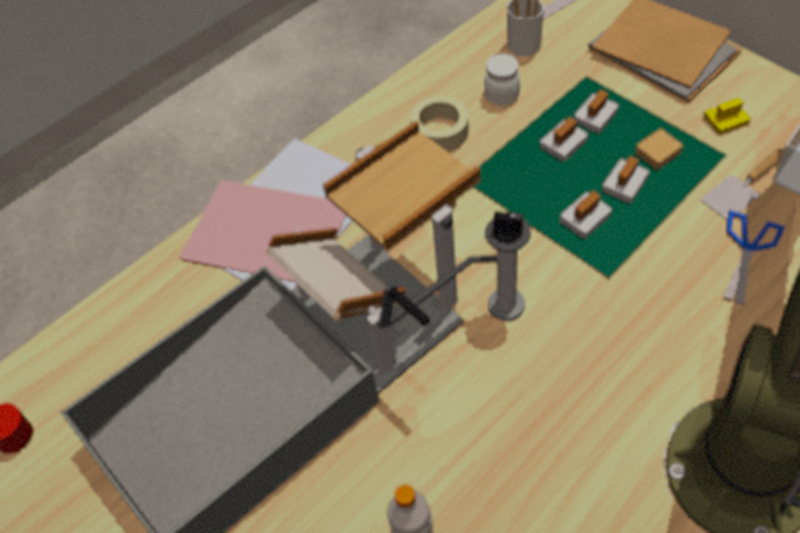

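```bash
cat >> h.py <<'E'
def rect(P):
    c,wh,a=cv2.minAreaRect(P.astype(np.float32)*1000)
    if wh[0]<wh[1]: a-=90   # a = long direction
    return np.round([c[0]/1000,c[1]/1000],4),np.round(sorted(wh)),round((a+90)%180-90,1)
def blocks(W,p,xr=(0.38,0.68),yr=(-0.5,-0.12)):
    """bars: brown tops 40..60 mm high on the mat"""
    m=(W[...,2]>.040)&(W[...,2]<.060)&(W[...,0]>xr[0])&(W[...,0]<xr[1])&(W[...,1]>yr[0])&(W[...,1]<yr[1])
    n,l,s,c=cv2.connectedComponentsWithStats(m.astype(np.uint8)); out=[]
    for i in range(1,n):
        if s[i,4]<25: continue
        P=W[l==i]; c0=P.mean(0); f=(np.hypot(W[...,0]-c0[0],W[...,1]-c0[1])<.055)&(W[...,2]>.013)&(W[...,2]<.06)
        out.append((np.round(c0,4),rect(P[:,:2]),rect(W[f][:,:2]),f.sum()))
    return out
E
python3 - <<'E'
from h import *
z=np.load('top0.npz');W=z['W'];p=z['p'].astype(int)
for b in blocks(W,p): print(b)
x,y,h=W[...,0],W[...,1],W[...,2]
def rep(n,m):
    P=W[m]; print(n,m.sum(),np.round(P.mean(0),4),rect(P[:,:2]))
rep('tray+rails',(h>.236)&(h<.27)&(abs(x-.59)<.12)&(y>-.05)&(y<.19))
rep('knob',(h>.222)&(h<.245)&(abs(x-.44)<.05)&(abs(y-.01)<.05))
rep('disc',(h>.195)&(h<.245)&(abs(x-.44)<.05)&(abs(y-.01)<.05))
dark=(p.max(-1)<60)
rep('rod',dark&(h>.15)&(h<.26)&(x>.36)&(x<.52)&(y>.12)&(y<.3))
m=(abs(x-.592)<.05)&(p.min(-1)>130)&(h>.1)&(h<.24)&(y>.15)&(y<.32); P=W[m];rep('board',m)
A=np.linalg.lstsq(np.c_[P[:,:2],np.ones(len(P))],P[:,2],rcond=None)[0];print(A,np.degrees(np.arctan(A[:2])))
m=(h>.085)&(h<.115)&(y>.2)&(y<.75)&(x>.42)&(x<.8); rep('boxrim',m)
S=np.load('side0.npz');W2=S['W'];x2,y2,h2=W2[...,0],W2[...,1],W2[...,2]
d2=(S['p'].max(-1)<60)&(h2>.17)&(h2<.26)
for n,m in(('srod',d2&(x2>.36)&(x2<.52)&(y2>.12)&(y2<.3)),('sknob',d2&(abs(x2-.44)<.05)&(abs(y2-.01)<.05)&(h2>.225))):
    P=W2[m];print(n,m.sum(),np.round(P.mean(0),4),rect(P[:,:2]))
E
```

```text
(array([ 0.5893, -0.4241,  0.0488]), (array([ 0.5892, -0.424 ]), array([18., 50.]), -84.1), (array([ 0.5893, -0.4251]), array([56., 74.]), -83.5), np.int64(371))
(array([ 0.5904, -0.3258,  0.0491]), (array([ 0.5901, -0.3266]), array([16., 48.]), 89.5), (array([ 0.591 , -0.3279]), array([54., 74.]), 89.1), np.int64(373))
(array([ 0.4523, -0.2116,  0.0492]), (array([ 0.4535, -0.2121]), array([16., 49.]), 89.0), (array([ 0.4527, -0.2131]), array([56., 70.]), 88.6), np.int64(375))
(array([ 0.446 , -0.3209,  0.0492]), (array([ 0.4459, -0.3216]), array([18., 49.]), -79.5), (array([ 0.4461, -0.3224]), array([56., 73.]), -80.1), np.int64(379))
tray+rails 3514 [0.5893 0.0735 0.2424] (array([0.5888, 0.0734]), array([180., 195.]), -3.4)
knob 78 [0.4398 0.0118 0.233 ] (array([0.4395, 0.0116]), array([14., 41.]), 34.7)
disc 321 [0.4403 0.0116 0.2081] (array([0.4389, 0.0122]), array([63., 64.]), 8.4)
rod 123 [0.4524 0.2062 0.2222] (array([0.4683, 0.2086]), array([ 36., 107.]), 14.5)
board 677 [0.5972 0.2323 0.1739] (array([0.5924, 0.2289]), array([ 71., 101.]), -3.3)
[ 0.04265816  0.73091104 -0.02139071] [ 2.44265165 36.16348175]
boxrim 953 [0.6172 0.4879 0.0973] (array([0.6083, 0.4108]), array([261., 421.]), 86.6)
srod 228 [0.4587 0.2079 0.2128] (array([0.4629, 0.1882]), array([112., 133.]), -88.8)
sknob 60 [0.4347 0.0154 0.2311] (array([0.4355, 0.0126]), array([15., 38.]), 38.2)
```

```bash
cat >> h.py <<'E'
O=np.array([.589,.0735]); TH=np.radians(-3.4)
def st(x,y,z): c,s=np.cos(TH),np.sin(TH); return np.array([O[0]+c*x-s*y,O[1]+s*x+c*y,z])
def toSt(P): c,s=np.cos(TH),np.sin(TH); d=np.array(P[:2])-O; return np.round([c*d[0]+s*d[1],-s*d[0]+c*d[1],P[2]],4)
def crank(b): return st(-.150,.143+.065*np.sin(b+.35),.155+.065*np.cos(b+.35))
def go(*ts):
    """ts: (xyz, jaw direction deg in world or None); deltas from the present pose, all in present tool axes"""
    o=monitor.get_obs(); T=R.from_euler('xyz',o['tool_rot'],degrees=True).as_matrix(); p=np.array(o['tool_pos'])
    ja=np.degrees(np.arctan2(T[1,2],T[0,2]))
    print('t',round(o['time_s'],2),'tcp',np.round(p,4),'st',toSt(p),'jaw',round(ja,1),'tilt',np.round(T[2],3),'q7',round(o['qpos'][6],1),'F',np.round(o['force'],1),'w',round(o['grip_width'],4))
    for t,a in ts:
        d=T.T@(np.array(t)-p); da=0 if a is None else -((a-ja+90)%180-90)
        print(' d',np.round(d,4),'turn',round(da,1),' alt',round(da-np.sign(da)*180,1))
E
python3 - <<'E'
from h import *
h=crank(-.632); print(h, crank(.45))
go(((.50,-.25,.32),86.6),((h[0],h[1],.32),86.6),((h[0],h[1],.217),86.6))
E
```

```text
[0.4466721  0.20708807 0.21743255] [0.45051018 0.27169032 0.20028594]
t 1.0 tcp [ 0.2289 -0.6084  0.2416] st [-0.3191 -0.7021  0.2416] jaw -69.4 tilt [-1. -0.  0.] q7 -3.3 F [-0.1  0.4  0.8] w 0.0869
 d [-0.0784  0.38   -0.24  ] turn 24.0  alt -156.0
 d [-0.0785  0.491  -0.6866] turn 24.0  alt -156.0
 d [ 0.0245  0.491  -0.6866] turn 24.0  alt -156.0
```

Emit:
step_arm:
  deltas:
    - [1,-0.078,0.08,-0.05,8]
    - [1,-0.078,0.16,-0.1,16]
    - [1,-0.078,0.24,-0.15,24]
    - [1,-0.078,0.31,-0.2,24]
    - [1,-0.078,0.38,-0.24,24]
    - [1,-0.078,0.38,-0.24,24]

```text
time_s: 1.75
tool_pos: [0.4454, -0.3213, 0.316]
tool_rot: [41.1, 89.9, -52.3]
force: [1.4, -0.1, 0.5]
grip_width: 0.0871
```

Run:
```python
from h import *
h=crank(-.632)
go(((h[0],h[1],.32),86.6),((h[0],h[1],.217),86.6))
```

```text
t 1.75 tcp [ 0.4454 -0.3213  0.316 ] st [-0.1199 -0.4026  0.316 ] jaw -93.4 tilt [-1.     0.001  0.001] q7 -61.5 F [ 1.4 -0.1  0.5] w 0.0871
 d [-0.0045 -0.0301 -0.5275] turn 0.0  alt -180.0
 d [ 0.0985 -0.0302 -0.5276] turn 0.0  alt -180.0
```

Emit:
step_arm:
  deltas:
    - [1,-0.004,-0.005,-0.03,-10]
    - [1,-0.004,-0.01,-0.07,-20]
    - [1,-0.004,-0.01,-0.11,-30]
    - [1,-0.004,-0.02,-0.16,-40]
    - [1,-0.004,-0.02,-0.21,-50]
    - [1,-0.004,-0.025,-0.26,-60]
    - [1,-0.004,-0.03,-0.31,-70]
    - [1,-0.004,-0.03,-0.36,-80]
    - [1,-0.004,-0.03,-0.41,-90]
    - [1,-0.004,-0.03,-0.45,-100]
    - [1,-0.004,-0.03,-0.49,-110]
    - [1,-0.004,-0.03,-0.527,-120]

```text
time_s: 3.25
tool_pos: [0.4455, 0.2064, 0.3197]
tool_rot: [-40.7, 89.9, -13.8]
force: [0.1, -0.6, 0.2]
grip_width: 0.0872
```

Run:
```python
from h import *
h=crank(-.632)
go(((h[0],h[1],.32),86.6),((h[0],h[1],.217),86.6))
```

```text
t 3.25 tcp [0.4455 0.2064 0.3197] st [-0.1512  0.1241  0.3197] jaw 27.0 tilt [-1.    -0.001  0.001] q7 0.6 F [ 0.1 -0.6  0.2] w 0.0872
 d [-0.0003  0.0001  0.0014] turn -59.6  alt 120.4
 d [0.1027 0.0002 0.0013] turn -59.6  alt 120.4
```

Emit:
step_arm:
  deltas:
    - [1,0,0,0.001,-10]
    - [1,0,0,0.001,-20]
    - [1,0,0,0.001,-30]
    - [1,0,0,0.001,-40]
    - [1,0,0,0.001,-50]
    - [1,0,0,0.001,-59.5]
    - [1,0.04,0,0.001,-59.5]
    - [1,0.08,0,0.001,-59.5]
    - [1,0.1,0,0.001,-59.5]
    - [1,0.103,0,0.001,-59.5]
    - [1,0.103,0,0.001,-59.5]
  newtons: 15

```text
time_s: 4.62
tool_pos: [0.4469, 0.2055, 0.2172]
tool_rot: [-70.9, 89.9, 15.2]
force: [-1.1, -0.1, 1.0]
grip_width: 0.0872
```

Emit:
step_arm:
  deltas:
    - [-0.5,0,0,0,0]
    - [-0.8,0,0,0,0]
    - [-1,0,0,0,0]
    - [-1,0,0,0,0]
    - [-1,0,0,0,0]
    - [-1,0,0,0,0]

```text
time_s: 5.38
tool_pos: [0.4465, 0.2053, 0.2164]
tool_rot: [137.6, 90.0, -136.3]
force: [-0.7, -0.2, 0.9]
grip_width: 0.035
```

Run:
```python
from h import *
b=np.linspace(-.632,.50,13)[1:]
go(*[(crank(x),86.6) for x in b])
```

```text
t 5.38 tcp [0.4465 0.2053 0.2164] st [-0.1501  0.1231  0.2164] jaw 86.1 tilt [-1.  0. -0.] q7 57.6 F [-0.7 -0.2  0.9] w 0.035
 d [-0.0025  0.      0.0078] turn -0.5  alt 179.5
 d [-0.0033  0.0001  0.0138] turn -0.5  alt 179.5
 d [-0.0036  0.0001  0.02  ] turn -0.5  alt 179.5
 d [-0.0033  0.0002  0.0261] turn -0.5  alt 179.5
 d [-0.0024  0.0002  0.0321] turn -0.5  alt 179.5
 d [-0.001   0.0003  0.0381] turn -0.5  alt 179.5
 d [0.001  0.0003 0.0439] turn -0.5  alt 179.5
 d [0.0035 0.0004 0.0495] turn -0.5  alt 179.5
 d [0.0066 0.0004 0.0548] turn -0.5  alt 179.5
 d [0.0101 0.0004 0.0598] turn -0.5  alt 179.5
 d [0.0141 0.0005 0.0645] turn -0.5  alt 179.5
 d [0.0185 0.0005 0.0687] turn -0.5  alt 179.5
```

Emit:
step_arm:
  deltas:
    - [-1,0,0,0,0]
    - [-1,0,0,0,0]
    - [-1,0,0,0,0]
    - [-1,0,0,0,0]
    - [-1,0,0,0,0]

```text
time_s: 6.0
tool_pos: [0.4465, 0.2047, 0.2164]
tool_rot: [166.5, 89.9, -107.4]
force: [-0.7, -2.7, 2.2]
grip_width: 0.0136
```

Emit:
step_arm:
  deltas:
    - [-1,-0.0025,0,0.007,0]
    - [-1,-0.0033,0,0.013,0]
    - [-1,-0.0036,0,0.02,0]
    - [-1,-0.0033,0,0.026,0]
    - [-1,-0.0024,0,0.032,0]
    - [-1,-0.001,0,0.038,0]
    - [-1,0.001,0,0.044,0]
    - [-1,0.0035,0,0.0495,0]
    - [-1,0.0066,0,0.055,0]
    - [-1,0.01,0,0.06,0]
    - [-1,0.014,0,0.0645,0]
    - [-1,0.018,0,0.0685,0]

```text
time_s: 7.5
tool_pos: [0.452, 0.2696, 0.1998]
tool_rot: [-177.0, 89.5, -91.0]
force: [-5.4, -19.1, 22.0]
grip_width: 0.0135
```

Run:
```python
from h import *
go((crank(.45),86.6),(crank(.5),86.6))
p,d=read_camera("top");W=world("top",d)
x,y,h=W[...,0],W[...,1],W[...,2]
q=toSt
for cols in (0,):
    m=(abs(x-.6)<.05)&(p.min(-1)>120)&(h>.1)&(h<.24)&(y>.15)&(y<.32);P=W[m];print(m.sum(),P.mean(0))
    A=np.linalg.lstsq(np.c_[P[:,:2],np.ones(len(P))],P[:,2],rcond=None)[0];print(-np.arctan(A[1]))
```

```text
t 7.5 tcp [0.452  0.2696 0.1998] st [-0.1484  0.1876  0.1998] jaw 86.0 tilt [-1.    -0.    -0.008] q7 46.5 F [ -5.4 -19.1  22. ] w 0.0135
 d [-0.0005  0.0016  0.002 ] turn -0.6  alt 179.4
 d [0.0019 0.0016 0.0042] turn -0.6  alt 179.4
948 [0.59995196 0.2281144  0.15594416]
0.45019854235733253
```

Emit:
step_arm:
  deltas:
    - [-0.3,0,0,-0.002,0]
    - [0.2,0,0,-0.002,0]
    - [0.2,0,0,-0.002,0]
    - [0.2,0,0,-0.002,0]
    - [0.2,-0.03,0,-0.002,0]
    - [0.2,-0.07,0,-0.002,0]
    - [0.2,-0.11,0,-0.002,0]
    - [0.2,-0.11,0,-0.05,-10]
    - [0.2,-0.11,0,-0.1,-20]
    - [0.2,-0.11,0,-0.15,-30]
    - [0.2,-0.11,0,-0.2,-39]
    - [0.2,-0.11,0,-0.24,-39]

```text
time_s: 9.05
tool_pos: [0.4347, 0.0329, 0.3085]
tool_rot: [-132.4, 89.9, -7.1]
force: [-0.0, -0.2, 0.3]
grip_width: 0.0525
```

Run:
```python
from h import *
k=st(-.145,-.07,.229); print(k)
go((k,124.7))
p,d=read_camera("top");W=world("top",d)
x,y,h=W[...,0],W[...,1],W[...,2]
m=(abs(x-.6)<.05)&(p.min(-1)>120)&(h>.1)&(h<.24)&(y>.15)&(y<.32);P=W[m];print(m.sum(),P.mean(0))
A=np.linalg.lstsq(np.c_[P[:,:2],np.ones(len(P))],P[:,2],rcond=None)[0];print(-np.arctan(A[1]))
```

```text
[0.44010378 0.01222264 0.229     ]
t 9.05 tcp [0.4347 0.0329 0.3085] st [-0.1516 -0.0497  0.3085] jaw 125.3 tilt [-1.    -0.001 -0.001] q7 122.7 F [-0.  -0.2  0.3] w 0.0525
 d [ 0.0796  0.0076 -0.02  ] turn 0.6  alt -179.4
944 [0.60016801 0.22816741 0.15579578]
0.4497714543623934
```

Emit:
step_arm:
  deltas:
    - [0.2,0,0.0076,-0.02,0.6]
    - [0.2,0.03,0.0076,-0.02,0.6]
    - [0.2,0.06,0.0076,-0.02,0.6]
    - [0.2,0.078,0.0076,-0.02,0.6]
    - [0.2,0.081,0.0076,-0.02,0.6]
    - [-0.5,0.081,0.0076,-0.02,0.6]
    - [-1,0.081,0.0076,-0.02,0.6]
    - [-1,0.081,0.0076,-0.02,0.6]
    - [-1,0.081,0.0076,-0.02,0.6]
    - [-1,0.081,0.0076,-0.02,0.6]
    - [-1,0.081,0.0076,-0.02,0.6]
    - [-1,0.081,0.0076,-0.02,0.6]
  newtons: 15

```text
time_s: 10.6
tool_pos: [0.4418, 0.0116, 0.2279]
tool_rot: [-155.9, 89.7, -31.4]
force: [5.0, -4.6, -1.6]
grip_width: 0.0139
```

Emit:
step_arm:
  deltas:
    - [-1,0,0,0,8]
    - [-1,0,0,0,16]
    - [-1,0,0,0,24]
    - [-1,0,0,0,32]
    - [-1,0,0,0,40]
    - [-1,0,0,0,48]
    - [-1,0,0,0,56]
    - [-1,0,0,0,64]
    - [-1,0,0,0,71]
    - [-1,0,0,0,77]
    - [-1,0,0,0,81]
    - [-1,0,0,0,83]

```text
time_s: 12.1
tool_pos: [0.4412, 0.0085, 0.2279]
tool_rot: [-110.6, 89.6, -69.3]
force: [2.3, -9.2, -0.6]
grip_width: 0.015
```

Run:
```python
from h import *
k=st(-.145,-.07,.227)
go((k,124.7-78.2)); print(monitor.get_obs()['wrist_torque'])
```

```text
t 12.1 tcp [0.4412 0.0085 0.2279] st [-0.1437 -0.0736  0.2279] jaw 41.3 tilt [-1.    -0.007 -0.003] q7 40.6 F [ 2.3 -9.2 -0.6] w 0.015
 d [0.0008 0.0035 0.0016] turn -5.2  alt 174.8
[-2.07829808 -0.60074228  0.281927  ]
```

Emit:
step_arm:
  deltas:
    - [-1,0,0.003,0.001,-4]
    - [-0.3,0,0.003,0.001,-4]
    - [0.2,0,0.003,0.001,-4]
    - [0.2,0,0.003,0.001,-4]
    - [0.2,0,0.003,0.001,-4]
    - [0.2,-0.04,0.003,0.001,-4]
    - [0.2,-0.09,0.003,0.001,-4]
    - [0.2,-0.13,0.003,0.001,-4]
    - [0.2,-0.13,0.003,0.05,-4]
    - [0.2,-0.13,0.003,0.1,-4]
    - [0.2,-0.13,0.003,0.15,-4]
    - [0.2,-0.13,0.003,0.15,-4]

```text
time_s: 13.6
tool_pos: [0.5515, 0.1181, 0.3554]
tool_rot: [85.7, 89.7, 131.5]
force: [-0.3, 1.2, 0.5]
grip_width: 0.0521
```

```bash
cat >> h.py <<'E'
def knob(W):
    x,y,h=W[...,0],W[...,1],W[...,2]
    m=(h>.222)&(h<.245)&(abs(x-.44)<.05)&(abs(y-.012)<.05); r=rect(W[m][:,:2]); print('knob',m.sum(),r,'lock',round(.7-np.radians(r[2]+3.4),3))
def board(p,W):
    x,y,h=W[...,0],W[...,1],W[...,2]
    m=(abs(x-.6)<.05)&(p.min(-1)>110)&(h>.1)&(h<.24)&(y>.15)&(y<.32);P=W[m]
    A=np.linalg.lstsq(np.c_[P[:,:2],np.ones(len(P))],P[:,2],rcond=None)[0];print('board',m.sum(),round(-np.arctan(A[1]),3))
E
python3 - <<'E'
from h import *
go(((.452,-.213,.14),0),)
p,d=read_camera("top");W=world("top",d); cv2.imwrite("pics/t2.png",p[...,::-1]); knob(W); board(p,W)
for b in blocks(W,p): print(b)
E
```

```text
t 13.6 tcp [0.5515 0.1181 0.3554] st [-0.04    0.0423  0.3554] jaw 45.8 tilt [-1.     0.006  0.   ] q7 26.0 F [-0.3  1.2  0.5] w 0.0521
 d [ 0.2143 -0.1607 -0.3068] turn 45.8  alt -134.2
knob 79 (array([0.4399, 0.0116]), array([14., 41.]), -46.1) lock 1.445
board 0 -0.0
(array([ 0.589 , -0.4232,  0.0491]), (array([ 0.5891, -0.4242]), array([18., 50.]), -82.9), (array([ 0.5892, -0.4253]), array([56., 75.]), -83.6), np.int64(369))
(array([ 0.5904, -0.326 ,  0.0487]), (array([ 0.5902, -0.3268]), array([17., 48.]), 88.8), (array([ 0.5912, -0.3277]), array([54., 73.]), 89.0), np.int64(373))
(array([ 0.4522, -0.2115,  0.0494]), (array([ 0.4535, -0.2123]), array([16., 49.]), 88.9), (array([ 0.4525, -0.2128]), array([56., 71.]), 88.2), np.int64(368))
(array([ 0.4461, -0.3211,  0.0494]), (array([ 0.4461, -0.3215]), array([17., 50.]), -79.7), (array([ 0.4457, -0.3223]), array([57., 73.]), -79.5), np.int64(379))
```

Emit:
step_arm:
  deltas:
    - [0.2,0,-0.02,-0.04,10]
    - [0.2,0.01,-0.05,-0.09,20]
    - [0.2,0.04,-0.075,-0.14,30]
    - [0.2,0.08,-0.1,-0.19,40]
    - [0.2,0.13,-0.13,-0.24,46.5]
    - [0.2,0.18,-0.15,-0.28,46.5]
    - [0.2,0.214,-0.161,-0.307,46.5]
    - [0.2,0.214,-0.161,-0.307,46.5]

```text
time_s: 14.65
tool_pos: [0.4452, -0.2197, 0.1407]
tool_rot: [170.0, 89.7, 168.6]
force: [-0.3, 0.6, 0.3]
grip_width: 0.0521
```

Run:
```python
from h import *
go(((.4525,-.2125,.043),-1),)
```

```text
t 14.65 tcp [ 0.4452 -0.2197  0.1407] st [-0.1261 -0.3012  0.1407] jaw -1.4 tilt [-1.     0.001 -0.006] q7 19.6 F [-0.3  0.6  0.3] w 0.0521
 d [0.0976 0.0073 0.0077] turn -0.4  alt 179.6
```

Emit:
step_arm:
  deltas:
    - [0.2,0,0.0073,0.0077,0]
    - [0.2,0.04,0.0073,0.0077,0]
    - [0.2,0.08,0.0073,0.0077,0]
    - [0.2,0.095,0.0073,0.0077,0]
    - [0.2,0.097,0.0073,0.0077,0]
    - [-0.4,0.097,0.0073,0.0077,0]
    - [-1,0.097,0.0073,0.0077,0]
    - [-1,0.097,0.0073,0.0077,0]
    - [-1,0.097,0.0073,0.0077,0]
    - [-1,0.097,0.0073,0.0077,0]
    - [-1,0.097,0.0073,0.0077,0]
    - [-1,0.097,0.0073,0.0077,0]
  newtons: 35

```text
time_s: 16.15
tool_pos: [0.4571, -0.2099, 0.0466]
tool_rot: [-171.9, 89.9, -172.9]
force: [-5.2, -0.4, 5.2]
grip_width: 0.0174
```

Run:
```python
from h import *
s=st(0,.042,.33); print(s)
go((s,-3.4),)
```

```text
[0.59149087 0.11542607 0.33      ]
t 16.15 tcp [ 0.4571 -0.2099  0.0466] st [-0.1148 -0.2907  0.0466] jaw -1.0 tilt [-1.    -0.    -0.002] q7 14.8 F [-5.2 -0.4  5.2] w 0.0174
 d [-0.2838  0.3276  0.128 ] turn 2.4  alt -177.6
```

Emit:
step_arm:
  deltas:
    - [-1,-0.05,0,0,0]
    - [-1,-0.11,0.0,0.0,0]
    - [-1,-0.17,0.03,0.01,1]
    - [-1,-0.22,0.07,0.03,2]
    - [-1,-0.26,0.11,0.045,2.4]
    - [-1,-0.284,0.16,0.06,2.4]
    - [-1,-0.284,0.21,0.08,2.4]
    - [-1,-0.284,0.25,0.1,2.4]
    - [-1,-0.284,0.29,0.115,2.4]
    - [-1,-0.284,0.32,0.127,2.4]
    - [-1,-0.284,0.33,0.128,2.4]
    - [-1,-0.284,0.33,0.128,2.4]

```text
time_s: 17.65
tool_pos: [0.5915, 0.1186, 0.3299]
tool_rot: [177.7, 90.0, 174.4]
force: [-0.1, -0.0, -2.8]
grip_width: 0.0175
```

Run:
```python
from h import *
s=st(0,.044,.2865)
go((s,-3.4),)
p,d=read_camera("side");W=world("side",d)
cv2.imwrite("pics/s3.png",cv2.resize(p[110:310,160:420,::-1],(780,600)))
```

```text
t 17.65 tcp [0.5915 0.1186 0.3299] st [-2.000e-04  4.520e-02  3.299e-01] jaw -3.3 tilt [-1.     0.    -0.001] q7 -24.6 F [-0.1 -0.  -2.8] w 0.0175
 d [ 0.0434 -0.0012  0.0002] turn 0.1  alt -179.9
```

View pics/s3.png

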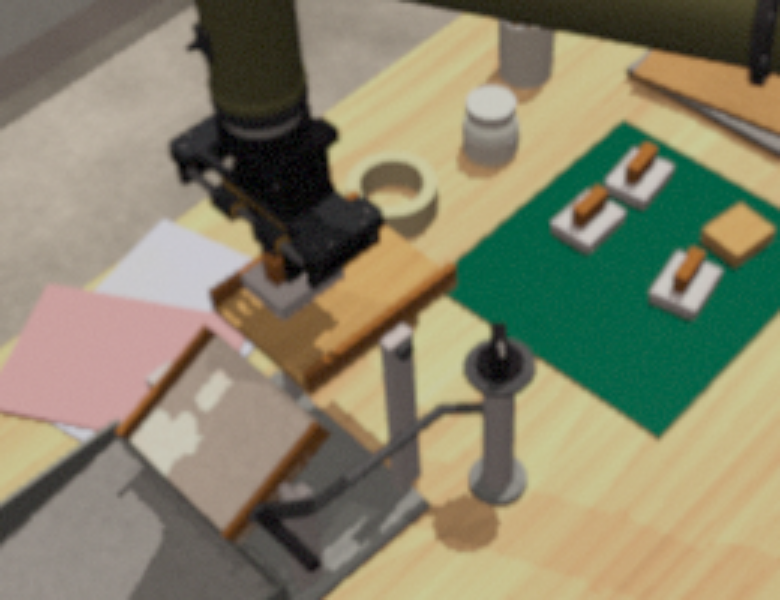

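The picture shows the block hanging level over the tray (about pixel 290,280), the board sloping into the box and the knob turned.

Emit:
step_arm:
  deltas:
    - [-1,0.02,-0.001,0,0]
    - [-1,0.035,-0.001,0,0]
    - [-1,0.042,-0.001,0,0]
    - [-1,0.042,-0.001,0,0]
    - [0.2,0.042,-0.001,0,0]
    - [0.2,0.042,-0.001,0,0]
    - [0.2,0.042,-0.001,0,0]
    - [0.2,0.01,-0.001,0,0]
    - [0.2,-0.04,-0.001,0,0]
    - [0.2,-0.05,-0.001,0,0]

```text
time_s: 18.95
tool_pos: [0.5928, 0.1181, 0.3846]
tool_rot: [15.0, 89.6, 11.6]
force: [-0.1, -0.2, -0.8]
grip_width: 0.0522
```

Run:
```python
from h import *
go(((.4460,-.3215,.14),11),)
p,d=read_camera("side");W=world("side",d)
cv2.imwrite("pics/s4.png",cv2.resize(p[110:390,60:460,::-1],(800,560)))
```

```text
t 18.95 tcp [0.5928 0.1181 0.3846] st [0.0011 0.0448 0.3846] jaw -3.4 tilt [-1.     0.002  0.006] q7 -24.3 F [-0.1 -0.2 -0.8] w 0.0522
 d [ 0.2431 -0.4479 -0.1222] turn -14.4  alt 165.6
```

View pics/s4.png

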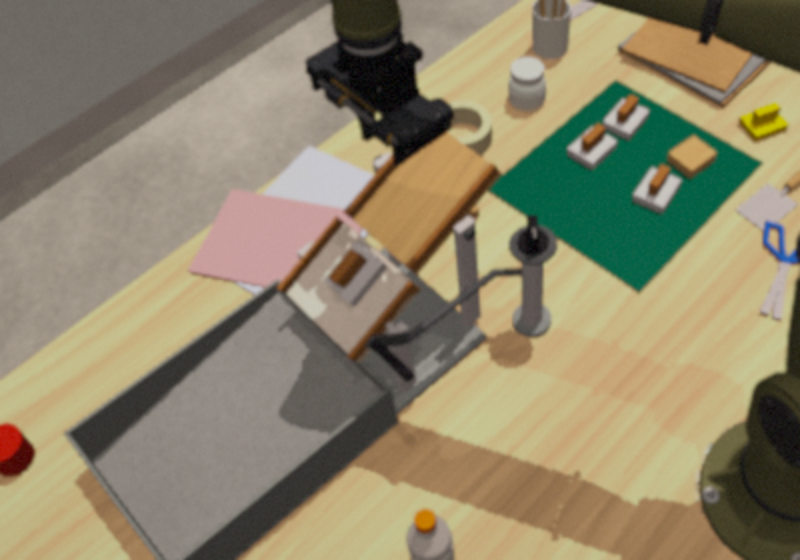

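The first block is sliding down the board into the box (about pixel 355,275), with the tray tipped.

Emit:
step_arm:
  deltas:
    - [0.2,0.0,-0.05,-0.01,-7]
    - [0.2,0.0,-0.1,-0.03,-14]
    - [0.2,0.02,-0.16,-0.05,-14]
    - [0.2,0.04,-0.22,-0.065,-14]
    - [0.2,0.08,-0.27,-0.08,-14]
    - [0.2,0.12,-0.32,-0.09,-14]
    - [0.2,0.17,-0.37,-0.11,-14]
    - [0.2,0.21,-0.41,-0.12,-14]
    - [0.2,0.243,-0.448,-0.122,-14]
    - [0.2,0.243,-0.448,-0.122,-14]
    - [0.2,0.243,-0.448,-0.122,-14]

```text
time_s: 20.38
tool_pos: [0.4432, -0.322, 0.1367]
tool_rot: [105.9, 89.9, 116.5]
force: [0.8, 1.1, 0.2]
grip_width: 0.0524
```

Run:
```python
from h import *
go(((.446,-.3217,.043),10.4),)
p,d=read_camera("top");W=world("top",d); cv2.imwrite("pics/t5.png",p[...,::-1]); knob(W); board(p,W)
for b in blocks(W,p): print(b)
for r in regions_of("top","block1"):
    k=r["pixels"]&(d>0); print(round(r["p"],2),np.round(r["pixel"]),np.round(np.median(W[k],0),3))
```

```text
t 20.38 tcp [ 0.4432 -0.322   0.1367] st [-0.1221 -0.4034  0.1367] jaw 10.6 tilt [-1.     0.002 -0.001] q7 39.5 F [0.8 1.1 0.2] w 0.0524
 d [ 0.0937 -0.0004  0.0029] turn 0.2  alt -179.8
knob 79 (array([0.44  , 0.0115]), array([14., 41.]), -46.1) lock 1.445
board 956 0.447
(array([ 0.5893, -0.4237,  0.0491]), (array([ 0.5892, -0.4239]), array([17., 50.]), -82.6), (array([ 0.5892, -0.4245]), array([56., 73.]), -83.6), np.int64(372))
(array([ 0.5903, -0.3259,  0.049 ]), (array([ 0.5902, -0.3262]), array([17., 48.]), 88.7), (array([ 0.5912, -0.3276]), array([54., 74.]), 88.9), np.int64(371))
(array([ 0.4438, -0.3081,  0.0489]), (array([ 0.4433, -0.3077]), array([17., 22.]), -78.3), (array([ 0.4459, -0.3218]), array([56., 72.]), -79.3), np.int64(222))
0.85 [438. 181.] [ 0.588 -0.42   0.02 ]
0.72 [404. 223.] [ 0.444 -0.301  0.021]
0.62 [158. 174.] [0.632 0.475 0.057]
0.58 [408. 180.] [ 0.588 -0.324  0.021]
0.58 [490. 239.] [ 0.392 -0.591  0.018]
0.19 [213. 183.] [0.59  0.317 0.071]
```

Emit:
step_arm:
  deltas:
    - [0.2,0.03,0,0.003,0]
    - [0.2,0.07,0,0.003,0]
    - [0.2,0.09,0,0.003,0]
    - [0.2,0.094,0,0.003,0]
    - [-0.4,0.094,0,0.003,0]
    - [-1,0.094,0,0.003,0]
    - [-1,0.094,0,0.003,0]
    - [-1,0.094,0,0.003,0]
    - [-1,0.094,0,0.003,0]
    - [-1,0.094,0,0.003,0]
    - [-1,0.094,0,0.003,0]

```text
time_s: 21.85
tool_pos: [0.4464, -0.3226, 0.0439]
tool_rot: [-106.6, 90.0, -96.0]
force: [-2.3, 0.7, 5.1]
grip_width: 0.0178
```

```bash
cat >> h.py <<'E'
def inbox(W):
    c,s=np.cos(TH),np.sin(TH); X=W[...,0]-O[0];Y=W[...,1]-O[1]; u=c*X+s*Y; v=-s*X+c*Y
    fl=.078-.068*(v-.193)/.348; e=W[...,2]-fl
    m=((abs(u)<.118)&(v>.2)&(v<.535)&(e>.014)&(e<.09)).astype(np.uint8)
    n,l,t,_=cv2.connectedComponentsWithStats(m)
    for i in range(1,n):
        if t[i,4]>40: print(' box: st',np.round([u[l==i].mean(),v[l==i].mean(),e[l==i].max()],3),'n',t[i,4],rect(np.c_[u[l==i],v[l==i]]))
E
python3 - <<'E'
from h import *
s=st(0,.042,.33)
go((s,-3.4),)
p,d=read_camera("top");inbox(world("top",d))
E
```

```text
t 21.85 tcp [ 0.4464 -0.3226  0.0439] st [-0.1189 -0.4038  0.0439] jaw 10.6 tilt [-1.    -0.001 -0.   ] q7 36.5 F [-2.3  0.7  5.1] w 0.0178
 d [-0.2863  0.4036  0.2232] turn 14.0  alt -166.0
 box: st [0.011 0.203 0.078] n 80 (array([0.0027, 0.2022]), array([ 12., 155.]), 3.0)
 box: st [0.02  0.408 0.056] n 368 (array([0.0209, 0.4109]), array([56., 76.]), 81.0)
```

Emit:
step_arm:
  deltas:
    - [-1,-0.05,0,0,0]
    - [-1,-0.11,0.0,0.0,0]
    - [-1,-0.17,0.03,0.02,4]
    - [-1,-0.22,0.08,0.05,8]
    - [-1,-0.26,0.13,0.075,12]
    - [-1,-0.286,0.18,0.1,14]
    - [-1,-0.286,0.23,0.13,14]
    - [-1,-0.286,0.28,0.16,14]
    - [-1,-0.286,0.33,0.185,14]
    - [-1,-0.286,0.375,0.21,14]
    - [-1,-0.286,0.404,0.223,14]
    - [-1,-0.286,0.404,0.223,14]

```text
time_s: 23.4
tool_pos: [0.5904, 0.1203, 0.3282]
tool_rot: [130.5, 89.8, 127.6]
force: [0.5, -0.0, -1.2]
grip_width: 0.0177
```

Run:
```python
from h import *
go((st(0,.043,.2845),-3.4),)
p,d=read_camera("top");W=world("top",d);inbox(W)
m=(W[...,2]>.2)&(abs(W[...,0]-.59)<.06)&(abs(W[...,1]-.03)<.02);print(np.median(W[m][:,2]))
```

```text
t 23.4 tcp [0.5904 0.1203 0.3282] st [-0.0014  0.0468  0.3282] jaw -3.0 tilt [-1.     0.003 -0.002] q7 -24.8 F [ 0.5 -0.  -1.2] w 0.0177
 d [ 0.0437 -0.0039  0.0014] turn 0.4  alt -179.6
 box: st [0.02  0.408 0.054] n 368 (array([0.0208, 0.4107]), array([56., 75.]), 81.0)
0.23958810494581773
```

Emit:
step_arm:
  deltas:
    - [-1,0.0,-0.004,-0.012,0]
    - [-1,0.02,-0.004,-0.021,0]
    - [-1,0.035,-0.004,-0.021,0]
    - [-1,0.042,-0.004,-0.021,0]
    - [-1,0.042,-0.004,-0.021,0]
    - [0.2,0.042,-0.004,-0.021,0]
    - [0.2,0.042,-0.004,-0.021,0]
    - [0.2,0.042,-0.004,-0.021,0]
    - [0.2,0.01,-0.004,-0.021,0]
    - [0.2,-0.04,-0.004,-0.021,0]
    - [0.2,-0.05,-0.004,-0.021,0]

```text
time_s: 24.82
tool_pos: [0.5711, 0.1141, 0.3833]
tool_rot: [13.8, 89.7, 10.4]
force: [-0.1, -0.4, -0.4]
grip_width: 0.0518
```

Run:
```python
from h import *
go(((.5905,-.3268,.14),-1.2),)
```

```text
t 24.82 tcp [0.5711 0.1141 0.3833] st [-0.0203  0.0395  0.3833] jaw -3.4 tilt [-1.     0.001  0.006] q7 -23.6 F [-0.1 -0.4 -0.4] w 0.0518
 d [ 0.243  -0.4394  0.0438] turn -2.2  alt 177.8
```

Emit:
step_arm:
  deltas:
    - [0.2,0.0,-0.05,0.01,-2]
    - [0.2,0.0,-0.11,0.02,-2]
    - [0.2,0.02,-0.17,0.03,-2]
    - [0.2,0.05,-0.23,0.044,-2]
    - [0.2,0.09,-0.29,0.044,-2]
    - [0.2,0.14,-0.35,0.044,-2]
    - [0.2,0.19,-0.4,0.044,-2]
    - [0.2,0.23,-0.43,0.044,-2]
    - [0.2,0.243,-0.439,0.044,-2]
    - [0.2,0.243,-0.439,0.044,-2]

```text
time_s: 26.08
tool_pos: [0.5843, -0.3301, 0.1317]
tool_rot: [161.3, 89.6, 159.6]
force: [-0.5, 0.9, 0.0]
grip_width: 0.0525
```

Run:
```python
from h import *
go(((.5905,-.3268,.043),-1.2),)
p,d=read_camera("top");W=world("top",d); inbox(W)
for b in blocks(W,p): print(b)
```

```text
t 26.07 tcp [ 0.5843 -0.3301  0.1317] st [ 0.0192 -0.4032  0.1317] jaw -1.7 tilt [-1.     0.002 -0.007] q7 15.8 F [-0.5  0.9  0. ] w 0.0525
 d [0.0887 0.0033 0.0068] turn -0.5  alt 179.5
 box: st [0.01  0.203 0.08 ] n 81 (array([0.0026, 0.2023]), array([ 12., 155.]), 3.3)
 box: st [-0.003  0.408  0.055] n 741 (array([-0.0041,  0.4116]), array([ 78., 162.]), 47.3)
(array([ 0.5904, -0.3156,  0.0488]), (array([ 0.5902, -0.3151]), array([16., 26.]), 89.6), (array([ 0.5912, -0.3194]), array([54., 57.]), 88.9), np.int64(244))
```

Emit:
step_arm:
  deltas:
    - [0.2,0.03,0.003,0.007,0]
    - [0.2,0.065,0.003,0.007,0]
    - [0.2,0.085,0.003,0.007,0]
    - [0.2,0.088,0.003,0.007,0]
    - [0.2,0.088,0.003,0.007,0]
    - [-0.4,0.088,0.003,0.007,0]
    - [-1,0.088,0.003,0.007,0]
    - [-1,0.088,0.003,0.007,0]
    - [-1,0.088,0.003,0.007,0]
    - [-1,0.088,0.003,0.007,0]
    - [-1,0.088,0.003,0.007,0]
    - [-1,0.088,0.003,0.007,0]

```text
time_s: 27.62
tool_pos: [0.5947, -0.3249, 0.0485]
tool_rot: [-165.4, 90.0, -166.8]
force: [-3.7, 0.5, 2.9]
grip_width: 0.018
```

Run:
```python
from h import *
go((st(0,.042,.33),-3.4),)
```

```text
t 27.62 tcp [ 0.5947 -0.3249  0.0485] st [ 0.0293 -0.3974  0.0485] jaw -1.4 tilt [-1.    -0.    -0.001] q7 13.5 F [-3.7  0.5  2.9] w 0.018
 d [-0.2816  0.4401 -0.0141] turn 2.0  alt -178.0
```

Emit:
step_arm:
  deltas:
    - [-1,-0.05,0,0,0]
    - [-1,-0.11,0.0,0.0,0]
    - [-1,-0.17,0.03,0,1]
    - [-1,-0.22,0.08,-0.003,2]
    - [-1,-0.26,0.13,-0.005,2]
    - [-1,-0.283,0.18,-0.008,2]
    - [-1,-0.283,0.23,-0.01,2]
    - [-1,-0.283,0.28,-0.012,2]
    - [-1,-0.283,0.33,-0.014,2]
    - [-1,-0.283,0.38,-0.014,2]
    - [-1,-0.283,0.43,-0.014,2]
    - [-1,-0.283,0.438,-0.014,2]

```text
time_s: 29.12
tool_pos: [0.591, 0.1198, 0.3312]
tool_rot: [75.6, 89.8, 72.7]
force: [-1.1, -0.7, -3.6]
grip_width: 0.0179
```

Run:
```python
from h import *
go((st(0,.044,.2890),-3.4),)
p,d=read_camera("top");W=world("top",d);inbox(W); cv2.imwrite("pics/t6.png",cv2.resize(p[90:290,120:460,::-1],(800,470)))
for b in blocks(W,p): print(b)
```

```text
t 29.12 tcp [0.591  0.1198 0.3312] st [-0.0007  0.0464  0.3312] jaw -2.9 tilt [-1.     0.004  0.001] q7 -24.5 F [-1.1 -0.7 -3.6] w 0.0179
 d [ 0.0422 -0.0026  0.0007] turn 0.5  alt -179.5
 box: st [-0.003  0.408  0.056] n 748 (array([-0.005 ,  0.4108]), array([ 85., 152.]), 63.8)
(array([ 0.5891, -0.4238,  0.0488]), (array([ 0.589 , -0.4235]), array([18., 50.]), -82.2), (array([ 0.5893, -0.4249]), array([56., 74.]), -83.8), np.int64(370))
```

View pics/t6.png

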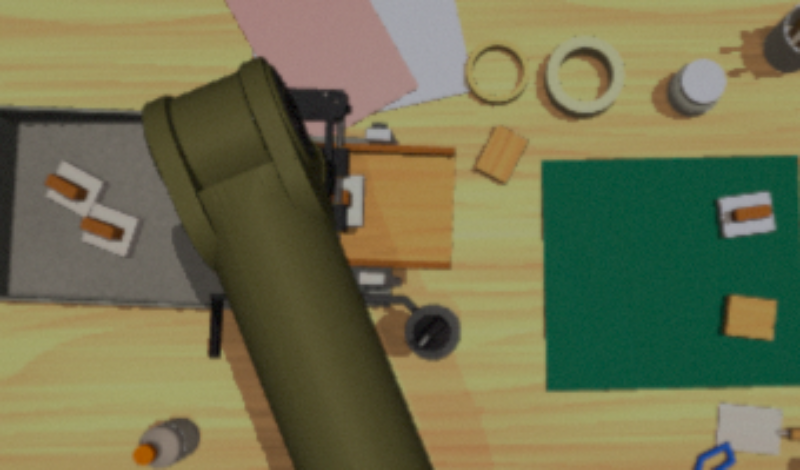

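Two blocks lie in the box (pixels 75,185 and 105,230), one is held over the tray, one remains on the mat (750,213).

Emit:
step_arm:
  deltas:
    - [-1,0.0,-0.003,0.012,0]
    - [-1,0.02,-0.003,0.022,0]
    - [-1,0.035,-0.003,0.022,0]
    - [-1,0.041,-0.003,0.022,0]
    - [-1,0.041,-0.003,0.022,0]
    - [0.2,0.041,-0.003,0.022,0]
    - [0.2,0.041,-0.003,0.022,0]
    - [0.2,0.041,-0.003,0.022,0]
    - [0.2,0.01,-0.003,0.022,0]
    - [0.2,-0.04,-0.003,0.022,0]
    - [0.2,-0.05,-0.003,0.022,0]

```text
time_s: 30.55
tool_pos: [0.6144, 0.11, 0.3857]
tool_rot: [15.2, 89.6, 11.8]
force: [-0.1, 0.6, -1.3]
grip_width: 0.0517
```

Run:
```python
from h import *
go(((.589,-.424,.14),6.5),)
```

```text
t 30.55 tcp [0.6144 0.11   0.3857] st [0.0232 0.038  0.3857] jaw -3.4 tilt [-1.     0.002  0.006] q7 -24.4 F [-0.1  0.6 -1.3] w 0.0517
 d [ 0.2448 -0.535   0.0045] turn -9.9  alt 170.1
```

Emit:
step_arm:
  deltas:
    - [0.2,0.0,-0.05,0.0,-5]
    - [0.2,0.0,-0.11,0.0,-10]
    - [0.2,0.02,-0.17,0.0,-10]
    - [0.2,0.05,-0.23,0.004,-10]
    - [0.2,0.09,-0.29,0.004,-10]
    - [0.2,0.13,-0.35,0.004,-10]
    - [0.2,0.17,-0.41,0.004,-10]
    - [0.2,0.21,-0.47,0.004,-10]
    - [0.2,0.24,-0.52,0.004,-10]
    - [0.2,0.245,-0.535,0.004,-10]
    - [0.2,0.245,-0.535,0.004,-10]
    - [0.2,0.245,-0.535,0.004,-10]

```text
time_s: 32.05
tool_pos: [0.586, -0.4243, 0.1359]
tool_rot: [87.1, 89.9, 93.7]
force: [0.9, 0.9, 0.3]
grip_width: 0.0524
```

Run:
```python
from h import *
go(((.589,-.4243,.043),6.5),)
p,d=read_camera("top");W=world("top",d); inbox(W)
for b in blocks(W,p): print(b)
```

```text
t 32.05 tcp [ 0.586  -0.4243  0.1359] st [ 0.0265 -0.4972  0.1359] jaw 6.6 tilt [-1.     0.002  0.   ] q7 30.1 F [0.9 0.9 0.3] w 0.0524
 d [ 0.0929 -0.0005  0.003 ] turn 0.1  alt -179.9
 box: st [0.004 0.403 0.056] n 1115 (array([0.0153, 0.4106]), array([138., 153.]), 62.6)
 box: st [-0.019  0.203  0.063] n 52 (array([-0.0208,  0.2031]), array([  6., 108.]), 0.0)
(array([ 0.5883, -0.4181,  0.0488]), (array([ 0.5885, -0.4194]), array([18., 39.]), -83.2), (array([ 0.5893, -0.4246]), array([56., 73.]), -82.3), np.int64(318))
```

Three blocks are in the box (about 370 pixels each). Now the last one.

Emit:
step_arm:
  deltas:
    - [0.2,0.03,0,0.003,0]
    - [0.2,0.07,0,0.003,0]
    - [0.2,0.09,0,0.003,0]
    - [0.2,0.093,0,0.003,0]
    - [-0.4,0.093,0,0.003,0]
    - [-1,0.093,0,0.003,0]
    - [-1,0.093,0,0.003,0]
    - [-1,0.093,0,0.003,0]
    - [-1,0.093,0,0.003,0]
    - [-1,0.093,0,0.003,0]
    - [-1,0.093,0,0.003,0]

```text
time_s: 33.48
tool_pos: [0.589, -0.4251, 0.044]
tool_rot: [-54.4, 90.0, -47.7]
force: [-0.6, 0.1, 3.0]
grip_width: 0.0181
```

Run:
```python
from h import *
go((st(0,.042,.33),-3.4),)
```

```text
t 33.48 tcp [ 0.589  -0.4251  0.044 ] st [ 0.0296 -0.4977  0.044 ] jaw 6.6 tilt [-1.    -0.001  0.   ] q7 28.5 F [-0.6  0.1  3. ] w 0.0181
 d [-0.2863  0.5365  0.0648] turn 10.0  alt -170.0
```

Emit:
step_arm:
  deltas:
    - [-1,-0.055,0,0,0]
    - [-1,-0.115,0.0,0.0,0]
    - [-1,-0.17,0.04,0.005,5]
    - [-1,-0.22,0.1,0.01,10]
    - [-1,-0.26,0.16,0.02,10]
    - [-1,-0.286,0.22,0.025,10]
    - [-1,-0.286,0.28,0.03,10]
    - [-1,-0.286,0.34,0.04,10]
    - [-1,-0.286,0.4,0.05,10]
    - [-1,-0.286,0.46,0.06,10]
    - [-1,-0.286,0.52,0.065,10]
    - [-1,-0.286,0.535,0.065,10]

```text
time_s: 34.98
tool_pos: [0.5903, 0.1186, 0.3287]
tool_rot: [144.6, 89.9, 141.5]
force: [0.0, 0.1, -2.8]
grip_width: 0.0174
```

Run:
```python
from h import *
go((st(0,.043,.2845),-3.4),)
p,d=read_camera("top");W=world("top",d);inbox(W)
for b in blocks(W,p): print(b)
```

```text
t 34.98 tcp [0.5903 0.1186 0.3287] st [-0.0014  0.0451  0.3287] jaw -3.1 tilt [-1.     0.001 -0.002] q7 -24.9 F [ 0.   0.1 -2.8] w 0.0174
 d [ 0.0442 -0.0021  0.0014] turn 0.3  alt -179.7
 box: st [0.004 0.403 0.056] n 1125 (array([0.0167, 0.4116]), array([139., 151.]), 62.5)
```

Emit:
step_arm:
  deltas:
    - [-1,0.0,-0.002,-0.01,0]
    - [-1,0.02,-0.002,-0.01,0]
    - [-1,0.035,-0.002,-0.01,0]
    - [-1,0.043,-0.002,-0.01,0]
    - [-1,0.043,-0.002,-0.01,0]
    - [0.2,0.043,-0.002,-0.01,0]
    - [0.2,0.043,-0.002,-0.01,0]
    - [0.2,0.043,-0.002,-0.01,0]
    - [0.2,0.01,-0.002,-0.01,0]
    - [0.2,-0.04,-0.002,-0.01,0]
    - [0.2,-0.05,-0.002,-0.01,0]

```text
time_s: 36.4
tool_pos: [0.5827, 0.1136, 0.3835]
tool_rot: [14.1, 89.6, 10.7]
force: [-0.6, -0.0, 0.5]
grip_width: 0.0521
```

Run:
```python
from h import *
k=st(-.145,-.07,.30); go((k,46.1),(k,46.1-4))
```

```text
t 36.4 tcp [0.5827 0.1136 0.3835] st [-0.0086  0.0396  0.3835] jaw -3.4 tilt [-1.     0.002  0.006] q7 -24.0 F [-0.6 -0.   0.5] w 0.0521
 d [ 0.0825 -0.1097 -0.1369] turn -49.5  alt 130.5
 d [ 0.0825 -0.1097 -0.1369] turn -45.5  alt 134.5
```

Emit:
step_arm:
  deltas:
    - [0.2,0.0,-0.03,-0.035,-10]
    - [0.2,0.01,-0.06,-0.07,-20]
    - [0.2,0.03,-0.09,-0.11,-30]
    - [0.2,0.06,-0.11,-0.137,-40]
    - [0.2,0.082,-0.11,-0.137,-50]
    - [0.2,0.082,-0.11,-0.137,-50]
    - [0.2,0.082,-0.11,-0.137,-50]

```text
time_s: 37.28
tool_pos: [0.439, 0.0115, 0.2983]
tool_rot: [-38.1, 89.9, 8.4]
force: [-0.5, 0.2, 0.6]
grip_width: 0.0522
```

Run:
```python
from h import *
go((st(-.145,-.07,.227),46.5))
p,d=read_camera("top");W=world("top",d); inbox(W); board(p,W); cv2.imwrite("pics/t7.png",cv2.resize(p[90:290,120:460,::-1],(800,470)))
for b in blocks(W,p): print(b)
```

```text
t 37.27 tcp [0.439  0.0115 0.2983] st [-0.1461 -0.0708  0.2983] jaw 46.5 tilt [-1.    -0.001  0.001] q7 48.1 F [-0.5  0.2  0.6] w 0.0522
 d [ 0.0713 -0.0002  0.0012] turn 0.0  alt -180.0
 box: st [0.009 0.203 0.081] n 82 (array([0.003 , 0.2021]), array([ 12., 155.]), 3.6)
 box: st [-0.001  0.385  0.055] n 1468 (array([-0.0058,  0.3902]), array([134., 222.]), 77.3)
board 968 0.434
```

View pics/t7.png

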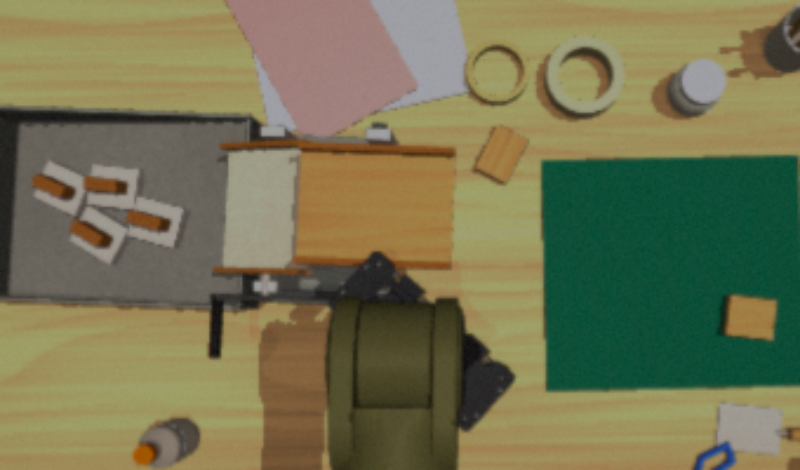

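All four blocks lie in the box (pixels 55,187; 110,185; 95,235; 150,220); only the offcut is left on the mat. Now I loosen the knob.

Emit:
step_arm:
  deltas:
    - [0.2,0.03,0,0.001,0]
    - [0.2,0.06,0,0.001,0]
    - [0.2,0.071,0,0.001,0]
    - [0.2,0.071,0,0.001,0]
    - [-0.5,0.071,0,0.001,0]
    - [-1,0.071,0,0.001,0]
    - [-1,0.071,0,0.001,0]
    - [-1,0.071,0,0.001,0]
    - [-1,0.071,0,0.001,0]
    - [-1,0.071,0,0.001,0]
    - [-1,0.071,0,0.001,0]
  newtons: 15

```text
time_s: 38.7
tool_pos: [0.4385, 0.011, 0.2266]
tool_rot: [173.5, 89.9, -139.9]
force: [-3.8, -3.0, 4.1]
grip_width: 0.0138
```

Emit:
step_arm:
  deltas:
    - [-1,0,0,0,-8]
    - [-1,0,0,0,-16]
    - [-1,0,0,0,-24]
    - [-1,0,0,0,-32]
    - [-1,0,0,0,-40]
    - [-1,0,0,0,-48]
    - [-1,0,0,0,-56]
    - [-1,0,0,0,-64]
    - [-1,0,0,0,-71]
    - [-1,0,0,0,-77]
    - [-1,0,0,0,-82]
    - [-1,0,0,0,-84]

```text
time_s: 40.2
tool_pos: [0.4386, 0.0092, 0.2265]
tool_rot: [122.7, 89.8, -106.8]
force: [-3.7, -6.2, 4.5]
grip_width: 0.0145
```

Run:
```python
from h import *
go((st(-.145,-.07,.227),126.7)); print(monitor.get_obs()['wrist_torque'])
```

```text
t 40.2 tcp [0.4386 0.0092 0.2265] st [-0.1463 -0.0731  0.2265] jaw 130.5 tilt [-1.     0.003 -0.002] q7 129.9 F [-3.7 -6.2  4.5] w 0.0145
 d [-0.0005 -0.003   0.0013] turn 3.8  alt -176.2
[-1.0998664   0.55718596 -0.34211996]
```

Emit:
step_arm:
  deltas:
    - [-1,0,-0.002,0.001,3]
    - [-0.3,0,-0.002,0.001,3]
    - [0.2,0,-0.002,0.001,3]
    - [0.2,0,-0.002,0.001,3]
    - [0.2,0,-0.002,0.001,3]
    - [0.2,-0.04,-0.002,0.001,3]
    - [0.2,-0.08,-0.002,0.001,3]
    - [0.2,-0.09,-0.002,0.001,3]

```text
time_s: 41.2
tool_pos: [0.4412, 0.0141, 0.319]
tool_rot: [-133.7, 89.7, -6.0]
force: [-0.8, -1.0, -0.6]
grip_width: 0.0523
```

Run:
```python
from h import *
h=crank(.45); go(((h[0],h[1],.30),86.6),(h,86.6))
p,d=read_camera("top");W=world("top",d);board(p,W)
```

```text
t 41.2 tcp [0.4412 0.0141 0.319 ] st [-0.1441 -0.0681  0.319 ] jaw 127.6 tilt [-1.    -0.003 -0.003] q7 127.9 F [-0.8 -1.  -0.6] w 0.0523
 d [ 0.0189 -0.1647  0.1983] turn 41.0  alt -139.0
 d [ 0.1186 -0.1643  0.1986] turn 41.0  alt -139.0
board 964 0.434
```

Emit:
step_arm:
  deltas:
    - [0.2,0,-0.035,0.04,9]
    - [0.2,0.01,-0.07,0.08,18]
    - [0.2,0.019,-0.105,0.125,27]
    - [0.2,0.019,-0.14,0.165,36]
    - [0.2,0.019,-0.165,0.198,41]
    - [0.2,0.019,-0.165,0.198,41]
    - [0.2,0.019,-0.165,0.198,41]

```text
time_s: 42.12
tool_pos: [0.4494, 0.2707, 0.2962]
tool_rot: [118.3, 89.9, -155.0]
force: [-0.5, 0.2, -0.5]
grip_width: 0.0522
```

Run:
```python
from h import *
go((crank(.45),86.6))
p,d=read_camera("top");W=world("top",d);knob(W)
```

```text
t 42.12 tcp [0.4494 0.2707 0.2962] st [-0.1511  0.1886  0.2962] jaw 86.7 tilt [-1.     0.002 -0.001] q7 49.0 F [-0.5  0.2 -0.5] w 0.0522
 d [ 0.0959 -0.0013  0.0012] turn 0.1  alt -179.9
knob 82 (array([0.4396, 0.012 ]), array([14., 41.]), 36.4) lock 0.005
```

Emit:
step_arm:
  deltas:
    - [0.2,0.03,0,0.001,0]
    - [0.2,0.06,-0.001,0.001,0]
    - [0.2,0.085,-0.001,0.001,0]
    - [0.2,0.095,-0.001,0.001,0]
    - [0.2,0.095,-0.001,0.001,0]
    - [-0.5,0.095,-0.001,0.001,0]
    - [-1,0.095,-0.001,0.001,0]
    - [-1,0.095,-0.001,0.001,0]
    - [-1,0.095,-0.001,0.001,0]
    - [-1,0.095,-0.001,0.001,0]
    - [-1,0.095,-0.001,0.001,0]
    - [-1,0.095,-0.001,0.001,0]

```text
time_s: 43.68
tool_pos: [0.4508, 0.2694, 0.202]
tool_rot: [164.6, 89.7, -108.9]
force: [-1.1, -6.8, 2.6]
grip_width: 0.0133
```

Run:
```python
from h import *
b=np.linspace(.45,-1.20,19)[1:]
go(*[(crank(x),86.6) for x in b])
```

```text
t 43.67 tcp [0.4508 0.2694 0.202 ] st [-0.1496  0.1874  0.202 ] jaw 86.5 tilt [-1.     0.001 -0.005] q7 45.5 F [-1.1 -6.8  2.6] w 0.0133
 d [-0.0024  0.0004 -0.0021] turn -0.1  alt 179.9
 d [-0.006   0.0004 -0.0068] turn -0.1  alt 179.9
 d [-0.0092  0.0004 -0.0118] turn -0.1  alt 179.9
 d [-0.0119  0.0004 -0.0171] turn -0.1  alt 179.9
 d [-0.0142  0.0004 -0.0227] turn -0.1  alt 179.9
 d [-0.0159  0.0004 -0.0284] turn -0.1  alt 179.9
 d [-0.017   0.0004 -0.0342] turn -0.1  alt 179.9
 d [-0.0177  0.0004 -0.0401] turn -0.1  alt 179.9
 d [-0.0178  0.0004 -0.0461] turn -0.1  alt 179.9
 d [-0.0173  0.0003 -0.052 ] turn -0.1  alt 179.9
 d [-0.0163  0.0003 -0.0579] turn -0.1  alt 179.9
 d [-0.0148  0.0003 -0.0637] turn -0.1  alt 179.9
 d [-0.0128  0.0003 -0.0693] turn -0.1  alt 179.9
 d [-0.0102  0.0003 -0.0746] turn -0.1  alt 179.9
 d [-0.0072  0.0003 -0.0798] turn -0.1  alt 179.9
 d [-0.0037  0.0003 -0.0846] turn -0.1  alt 179.9
 d [ 0.0002  0.0003 -0.0891] turn -0.1  alt 179.9
 d [ 0.0045  0.0003 -0.0932] turn -0.1  alt 179.9
```

Emit:
step_arm:
  deltas:
    - [-1,-0.0024,0,-0.002,0]
    - [-1,-0.006,0,-0.007,0]
    - [-1,-0.009,0,-0.012,0]
    - [-1,-0.012,0,-0.017,0]
    - [-1,-0.014,0,-0.0225,0]
    - [-1,-0.016,0,-0.0285,0]
    - [-1,-0.017,0,-0.034,0]
    - [-1,-0.0177,0,-0.04,0]
    - [-1,-0.0178,0,-0.046,0]
    - [-1,-0.0173,0,-0.052,0]
    - [-1,-0.0163,0,-0.058,0]
    - [-1,-0.0148,0,-0.0637,0]

```text
time_s: 45.18
tool_pos: [0.4476, 0.2147, 0.2229]
tool_rot: [-34.6, 89.5, 52.2]
force: [-4.8, 5.9, 17.4]
grip_width: 0.0134
```

Emit:
step_arm:
  deltas:
    - [-1,0.002,0,-0.0056,0]
    - [-1,0.0046,0,-0.011,0]
    - [-1,0.0076,0,-0.016,0]
    - [-1,0.011,0,-0.021,0]
    - [-1,0.015,0,-0.0255,0]
    - [-1,0.018,0,-0.0285,0]
    - [-1,0.018,0,-0.0285,0]

```text
time_s: 46.05
tool_pos: [0.4456, 0.1796, 0.2028]
tool_rot: [-157.7, 89.8, -71.1]
force: [-4.6, -4.5, 12.5]
grip_width: 0.0135
```

Run:
```python
from h import *
go((crank(-1.15),86.6))
p,d=read_camera("top");W=world("top",d);board(p,W)
```

```text
t 46.05 tcp [0.4456 0.1796 0.2028] st [-0.1494  0.0974  0.2028] jaw 86.6 tilt [-1.    -0.001 -0.003] q7 61.0 F [-4.6 -4.5 12.5] w 0.0135
 d [ 0.0025  0.0006 -0.001 ] turn 0.0  alt -180.0
board 123 0.537
```

Emit:
step_arm:
  deltas:
    - [-1,0.002,0,-0.002,0]
    - [-1,0.004,0,-0.004,0]
    - [-1,0.005,0,-0.005,0]
    - [-1,0.005,0,-0.005,0]

```text
time_s: 46.6
tool_pos: [0.4454, 0.1762, 0.1989]
tool_rot: [-124.3, 89.9, -37.6]
force: [-7.1, -2.3, 19.8]
grip_width: 0.0133
```

Run:
```python
from h import *
go((crank(-1.15),86.6))
```

```text
t 46.6 tcp [0.4454 0.1762 0.1989] st [-0.1494  0.094   0.1989] jaw 86.7 tilt [-1.    -0.002 -0.001] q7 61.6 F [-7.1 -2.3 19.8] w 0.0133
 d [-0.0014  0.0006  0.0024] turn 0.1  alt -179.9
```

Emit:
step_arm:
  deltas:
    - [-1,0.003,0,-0.003,0]
    - [-1,0.005,0,-0.005,0]
    - [-1,0.005,0,-0.005,0]
    - [-1,0.005,0,-0.005,0]

```text
time_s: 47.1
tool_pos: [0.4466, 0.176, 0.195]
tool_rot: [-44.7, 89.5, 42.1]
force: [-4.8, 5.9, 17.7]
grip_width: 0.0129
```

Run:
```python
from h import *
go((crank(-1.15),86.6))
p,d=read_camera("side");W=world("side",d); cv2.imwrite("pics/s8.png",cv2.resize(p[160:360,120:380,::-1],(780,600)))
```

```text
t 47.1 tcp [0.4466 0.176  0.195 ] st [-0.1482  0.0939  0.195 ] jaw 86.8 tilt [-1.    -0.006  0.007] q7 62.2 F [-4.8  5.9 17.7] w 0.0129
 d [-0.0053  0.0017  0.0026] turn 0.2  alt -179.8
```

View pics/s8.png

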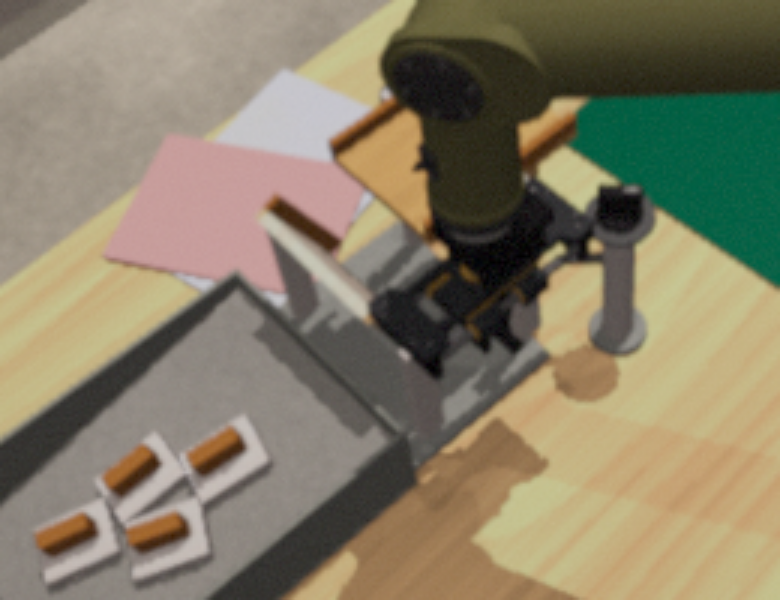

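The board stands up, barring the way, with the crank grip seated. Releasing and moving above the knob.

Emit:
step_arm:
  deltas:
    - [-0.3,0,0,0,0]
    - [0.2,0,0,0,0]
    - [0.2,0,0,0,0]
    - [0.2,0,0,0,0]
    - [0.2,-0.04,0,0.001,0]
    - [0.2,-0.09,0,0.001,0]
    - [0.2,-0.12,0,0.001,0]
    - [0.2,-0.12,0.0,-0.04,-10]
    - [0.2,-0.12,0,-0.08,-20]
    - [0.2,-0.12,0.0,-0.12,-30]
    - [0.2,-0.12,0,-0.165,-39]
    - [0.2,-0.12,0,-0.165,-39]

```text
time_s: 48.65
tool_pos: [0.4345, 0.0015, 0.3087]
tool_rot: [70.3, 89.9, -164.4]
force: [0.0, 0.1, 0.6]
grip_width: 0.0521
```

Run:
```python
from h import *
go((st(-.145,-.07,.227),126.2))
for n in("top","side"):
    p,d=read_camera(n);W=world(n,d)
    dk=(p.max(-1)<70)&(W[...,2]>.17)&(W[...,2]<.25)
    c,s=np.cos(TH),np.sin(TH);X=W[...,0]-O[0];Y=W[...,1]-O[1];u=c*X+s*Y;v=-s*X+c*Y
    m=dk&(u>-.19)&(u<-.125)&(v>.04)&(v<.2); print(n,m.sum(),v[m].mean(),np.median(v[m]),np.median(W[m][:,2]),W[m][:,2].max())
    # board face pts: u within +-60, v .08-.24, z .08-.24
    m=(abs(u)<.06)&(v>.10)&(v<.2)&(W[...,2]>.1)&(W[...,2]<.235)&(p.min(-1)>90); 
    if m.sum()>20:
        q=np.c_[v[m],W[m][:,2]]; q-=q.mean(0); e=np.linalg.svd(q,full_matrices=False); print('board face',m.sum(),np.arctan2(e[2][0][1],e[2][0][0]),e[1])
```

```text
t 48.65 tcp [0.4345 0.0015 0.3087] st [-0.15   -0.081   0.3087] jaw 125.2 tilt [-1.     0.001  0.001] q7 127.5 F [0.  0.1 0.6] w 0.0521
 d [ 0.0817 -0.0109  0.0055] turn -1.0  alt 179.0
top 97 0.095634994788074 0.09554257880574263 0.2056286907520739 0.21297753728296653
board face 998 -2.027047309459272 [0.96402961 0.07952172]
side 125 0.09568845201320024 0.09643886420607142 0.2056860043690667 0.209903910726843
board face 290 -2.0279455107302917 [0.60741965 0.11223684]
```

Emit:
step_arm:
  deltas:
    - [0.2,0,-0.011,0.0055,-1]
    - [0.2,0.03,-0.011,0.0055,-1]
    - [0.2,0.06,-0.011,0.0055,-1]
    - [0.2,0.078,-0.011,0.0055,-1]
    - [0.2,0.081,-0.011,0.0055,-1]
    - [-0.5,0.081,-0.011,0.0055,-1]
    - [-1,0.081,-0.011,0.0055,-1]
    - [-1,0.081,-0.011,0.0055,-1]
    - [-1,0.081,-0.011,0.0055,-1]
    - [-1,0.081,-0.011,0.0055,-1]
    - [-1,0.081,-0.011,0.0055,-1]
    - [-1,0.081,-0.011,0.0055,-1]

```text
time_s: 50.25
tool_pos: [0.4434, 0.0131, 0.2288]
tool_rot: [-159.6, 89.6, -33.1]
force: [8.0, -8.0, -4.2]
grip_width: 0.0136
```

Emit:
step_arm:
  deltas:
    - [-1,0,0,0,8]
    - [-1,0,0,0,16]
    - [-1,0,0,0,24]
    - [-1,0,0,0,32]
    - [-1,0,0,0,40]
    - [-1,0,0,0,48]
    - [-1,0,0,0,56]
    - [-1,0,0,0,64]
    - [-1,0,0,0,71]
    - [-1,0,0,0,77]
    - [-1,0,0,0,82]
    - [-1,0,0,0,85]

```text
time_s: 51.75
tool_pos: [0.4426, 0.0074, 0.2288]
tool_rot: [-109.8, 89.2, -68.7]
force: [4.3, -17.3, -1.1]
grip_width: 0.0147
```

Emit:
step_arm:
  deltas:
    - [-1,0,0,0,-3]
    - [-0.3,0,0,0,-3]
    - [0.2,0,0,0,-3]
    - [0.2,0,0,0,-3]
    - [0.2,0,0,0,-3]
    - [0.2,-0.04,0,0,-3]
    - [0.2,-0.09,0,0,-3]
    - [0.2,-0.13,0,0,-3]
    - [0.2,-0.13,-0.09,-0.05,-3]
    - [0.2,-0.13,-0.14,-0.1,-3]
    - [0.2,-0.13,-0.19,-0.15,-3]
    - [0.2,-0.13,-0.19,-0.15,-3]

```text
time_s: 53.25
tool_pos: [0.4547, -0.2273, 0.3582]
tool_rot: [-84.9, 90.0, -40.3]
force: [1.2, -0.1, -0.2]
grip_width: 0.0524
```

Run:
```python
from h import *
go()
for n in("top","side"):
    p,d=read_camera(n);W=world(n,d); knob(W); inbox(W)
    cv2.imwrite(f"pics/{n}9.png",cv2.resize(p[90:290,120:460,::-1],(800,470)) if n=="top" else cv2.resize(p[110:390,60:460,::-1],(800,560)))
```

```text
t 53.25 tcp [ 0.4547 -0.2273  0.3582] st [-0.1162 -0.3083  0.3582] jaw 44.6 tilt [-1. -0.  0.] q7 68.3 F [ 1.2 -0.1 -0.2] w 0.0524
knob 78 (array([0.4398, 0.0116]), array([14., 41.]), -46.1) lock 1.445
 box: st [-0.001  0.385  0.058] n 1457 (array([-0.0077,  0.3898]), array([133., 222.]), 81.2)
knob 73 (array([0.4348, 0.0131]), array([14., 42.]), -43.9) lock 1.407
 box: st [-0.009  0.389  0.055] n 1864 (array([-0.0029,  0.3855]), array([135., 222.]), 66.6)
```

View pics/side9.png

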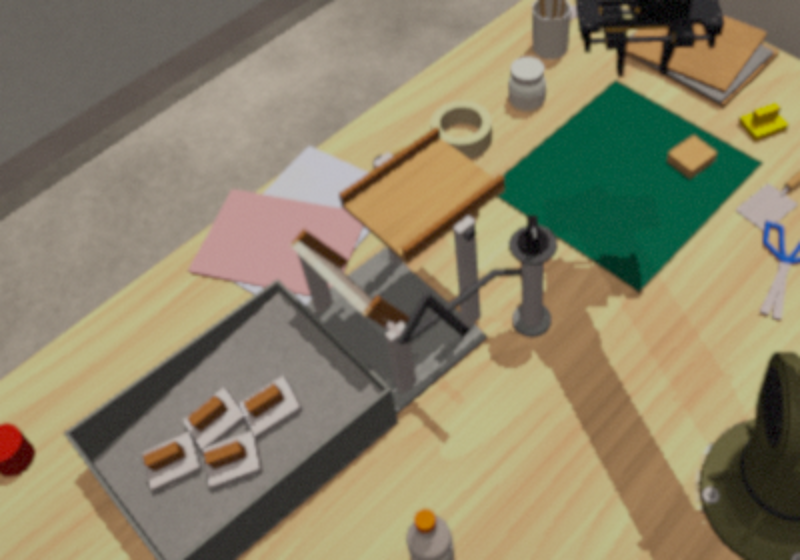

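View pics/top9.png

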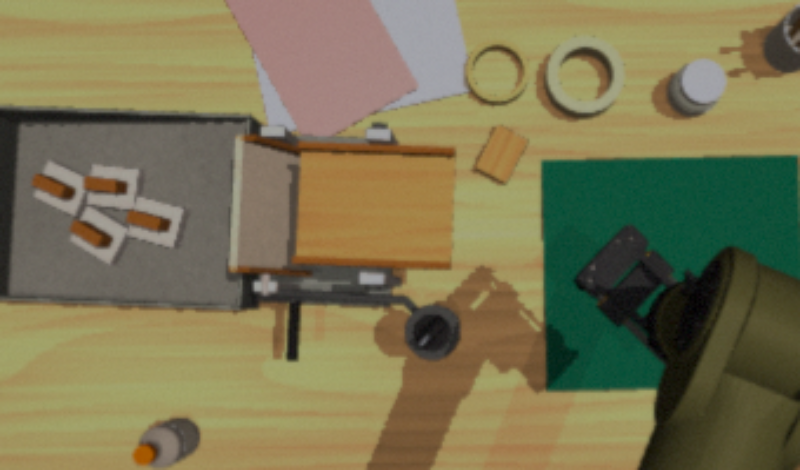

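Both pictures show four blocks in the box, the board up, the knob locked, the tray level and the offcuts untouched.

```bash
python3 -c "
from h import *
print(env.sign_off())"
```

```text
the job is handed in; nothing more can be done
None
```

The job is done and handed in at about 53 s. I turned the board down to its stop and locked it. Each of the four blocks present went onto the box side of the tray and slid into the box on its own. Then I loosened the knob fully, turned the board up to its stop and locked it again.

**Last checks:**
- **Blocks:** all four lie in the box, and the tray is empty and level.
- **Lock:** the knob reads 1.41 to 1.45 against its stop of 1.4.
- **Board:** the crank rod's position fits the upper stop, -1.15 rad. A fit to the board's face gave about -1.11 rad. I took the difference as edge bias in that fit, because the crank would not turn further when pressed.
- **Left alone:** both offcuts and the yellow look-alike are where they were.
- **Disturbances:** I noticed no knocked block and no slackened grip.

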